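# Start the figurine drying box and set its vent

## Task

Start the drying box for the painted figurines: first flip the fan's toggle switch on the roof over to its other side, then swing the vent lever until its nose points at the preset arrow tab, and let go. Leave the preset tab where it is, and do not disturb the paint pot on the roof or the mug and the cat figurine beside the box.

Things in the scene. Friction and masses are not known exactly. Their poses are not given: they have to be found in the camera images.
- dryer: Drying box fixed to the table: wooden, open at front and back with figurines standing inside, flat white roof; 280 (x) x 400 (y) x 150 mm high. Origin: centre of the underside. x points from its front (robot side) to its back, y left, z up; turned up to 0.4 rad. Heights below are above the roof's top. On the roof: vent pivot at x 50, y 50 mm; fan toggle at x 0, y -130 mm; a loose paint pot.
- vent_lever (a joint): Angle (rad) of the vent lever, which swings level about an upright pivot, 0 to 2.2. At 0 it points along the box's +y (left); growing values turn it counter-clockwise seen from above, past -x (the front). Stiff: needs about 2 N at the knob and stays where it is left. It starts between 0 and 0.6.
- vent_knob (a point): On the axis of the lever's upright black knob, 45 mm above the roof. The knob, fixed to the lever 85 mm from the pivot, is round, 20 mm across, 16 to 56 mm above the roof. The lever is a flat steel bar 14 mm wide, 10 to 16 mm above the roof, ending in a 5 mm wide nose 112 mm from the pivot. x axis: from pivot to nose.
- vent_pivot (a point): Point on the lever's upright pivot axis, 45 mm above the roof. The round hub there is 36 mm across and 18 mm high. The point's axes are the box's.
- preset (a joint): Angle (rad) of the preset tab about the same pivot, with the same zero and direction as vent_lever: the lever points at the tab when the two values are equal. Between 1.1 and 2.0. It must not be moved.
- preset_tip (a point): Tip of the preset tab, 117 mm from the pivot: a dark steel tab 20 mm wide, 2 to 8 mm above the roof, shaped as an arrow that points inwards at the pivot and reaches out to 149 mm from it. The lever's nose stops just short of its tip. The point's x axis points from the pivot outwards through the tab.
- fan_toggle (a joint): Tilt (rad) of the fan's toggle, which swings to the box's front and back about an axis along the box's y, 18 mm above the roof. Off is -0.45 (leaning to the front, as at the start), on is +0.45 (leaning to the back): its end stops. Top-heavy: it drops to whichever side of upright it is on and rests there; less than 1 N at its tip pushes it over.
- toggle_tip (a point): Top of the toggle, 52 mm from its hinge (so 65 mm above the roof at either stop). The toggle is a black paddle 10 mm thick (box's x), 24 mm wide (y) and 26 mm tall on a thin steel stem, on a grey block 50 x 44 x 18 mm high.
- paint_pot: Loose white paint pot, 32 mm across and 50 mm tall, standing on the roof towards the back right. Origin: centre of the underside. Leave it alone.
- mug: Loose white mug, 84 mm across and 85 mm tall, on the table to the right of the box. Origin: centre of the underside. Leave it alone.
- cat: Loose terracotta-coloured cat figurine, about 52 mm across and 90 mm tall, on the table to the left of the box. Origin: centre of the underside. Leave it alone.

How it is judged:
By the outcome, as a careful person would: the job done as asked, in the order asked, and still so for the second after the job is handed in, with the robot touching nothing.
It also fails if it takes over 48 s, if anything falls off the work surface, if the arm or the gripper's body presses on something with over 40 N, if the wrist force passes 120 N, or if a joint passes its speed limit or range.

## Robot

A 7-joint arm with a two-finger parallel gripper is mounted at the origin on the work surface. World frame = base frame: x ahead of the robot, y to its left, z up, the work surface at z = 0. Lengths are in mm, angles in rad, forces in N, time in s.
With the tool pointing down it reaches from about 400 to 900 mm from the base axis. Payload 5.6 kg.
Tool frame: the origin (TCP) lies midway between the tips of the shut fingers; the grasp point (between the pads) lies 19 mm behind it; z points along the fingers, y is the line along which they close (so a half turn about z gives the same grasp; the last joint's range is limited). The gripper opens to 92 mm and grips with 3 to 60 N. Pads are 20 mm wide; open, the fingers measure 128 mm over their backs; the gripper's body (75 mm by 189 mm) begins 69 mm behind the grasp point.
Start: joints at [1.078, 0.468, -0.012, 1.603, 0.006, 1.071, -0.056], TCP at [282.572, -585.373, 214.592] pointing down, gripper open.
Joint ranges: [-2.53, 2.53], [-0.31, 2.02], [-1.57, 1.55], [0.28, 2.44], [-1.29, 4.43], [0.15, 1.84], [-2.92, 2.92]. Speed limits (rad/s): [2.57, 2.57, 3.14, 3.14, 3.14, 3.14, 3.14].

## Interface

Orientations are given as a rotation vector (axis times angle).
In Python, from cell import robot, grip, kin, viewer gives the robot as it stands. Calls block until the motion is done:
- robot.movep(position, orientation): joint-space move of the TCP to a pose.
- robot.servo_line(position, feed=150, rotation=None): straight line of the TCP; rotation=None keeps the orientation; feed is the mean speed in mm/s.
- robot.goto_joints(angles): joint-space move.
- grip(opening, newtons=None): opening from 0.0 (shut) to 1.0 (fully open); newtons is the grip in N (None keeps the last); returns when the fingers have stopped.
- robot.hold(seconds).
- kin.ik(position, orientation): joint angles nearest the present ones, or None.
- robot.observe(): the state.
- viewer.read_camera(name): name is "side" or "top" or "wrist"; returns the picture (480x640x3 uint8, red, green, blue); there is no depth.
- viewer.camera_info(name): a dict with "camera_matrix" (3x3 intrinsics, pixels), "R" (3x3) and "t" (3): a world point X has camera coordinates R X + t. Camera axes: x right, y down, z forward; pixel columns grow to the right and rows downward; lengths in mm; the calibration is good to about 2 mm. A picture is of the moment at which its call begins: read the wrist's pose just before it. camera_info takes no time and is no camera call; for the wrist camera it gives the pose at the moment of the call.
A pose or a line that the arm cannot do raises robot.IKError and nothing moves.
- robot.job_done(): hands the job in; it is judged then, once.
Trained networks look in the newest picture that a camera, given by its name, has taken for a name from the list of things; names that differ only in an ending like _2 or _b are one class to them, and where a whole thing is asked for, a point or a joint stands for the part that bears it (a point fixed in the world has none). Each returns a list of dicts, best first, with "confidence" (0 to 1); they miss things now and then, are a little off and sometimes report something else, mostly with a low value. They report only what shows in the picture. A call takes as long as a camera call.
- viewer.silhouettes(name, camera): "mask" (480x640 bool, what is visible of it).
- viewer.pinpoint(name, camera): "at" ([x, y, z] in mm, in the coordinates of the camera as it stood for that picture, good to about 4 mm: a listed point, or the origin of a listed thing).
The state is a dict: "t": time; "joints": joint angles; "joint_velocities": joint speeds; "joint_torque": joint torques, N m; "tcp_pos": TCP position; "tcp_rot": TCP orientation; "contact_force": force on the tool from outside, world axes, zero at the start; "wrist_torque": the same for the moment, N m; "grip_width": opening from 0.0 (shut) to 1.0 (fully open); "grip_force": force on a finger pad.
Only numpy, scipy, OpenCV 4.12 (cv2) and the standard library are available. Lean on these libraries where they do the work, as an engineer would, in place of code of your own. Each camera call takes 0.05 s, during which the arm holds its last target. There are 200 camera calls.

## Working session

There is one attempt and no reset: what is moved stays moved. The work goes in short steps, each a Python script; the robot and the scene stay as the last script left them, time stands still between calls to the robot, and variables do not carry over. Pictures are saved under pics/ and viewed, at most 10 in all, crops included, and the job is handed in when it is done.

```bash
mkdir -p pics; ls
cat > h.py <<'E'
import numpy as np, cv2
from cell import robot, grip, kin, viewer
def world(cam,name):
    I=viewer.camera_info(cam); R=np.array(I["R"]);t=np.array(I["t"])
    return [(round(d["confidence"],2),np.round(R.T@(np.array(d["at"])-t),1)) for d in viewer.pinpoint(name,cam)]
def snap(cam,f):
    im=viewer.read_camera(cam); cv2.imwrite("pics/"+f,np.ascontiguousarray(im[:,:,::-1])); return im
E
python3 - <<'E'
from h import *
for c in ["top","side"]:
    snap(c,c+"0.png")
    for n in ["dryer","vent_knob","vent_pivot","preset_tip","toggle_tip","paint_pot","mug","cat"]: print(c,n,world(c,n)[:2])
o=robot.observe();print(o["t"],o["tcp_rot"])
E
```

```text
pics
top dryer [(0.62, array([5.703e+02, 8.090e+01, 3.000e-01]))]
top vent_knob [(0.83, array([633.9, 210.1, 189.2]))]
top vent_pivot [(0.95, array([631.2, 124.2, 191.5]))]
top preset_tip [(0.66, array([509.5, 147.4, 164.2]))]
top toggle_tip [(0.43, array([526.8, -39. , 212.9]))]
top paint_pot [(0.72, array([658.9, -10.4, 149.6]))]
top mug [(0.74, array([ 484. , -201.4,    0.7]))]
top cat [(0.71, array([596.1, 380. ,  -2.5]))]
side dryer [(0.66, array([598.2, 377.4,  -3.4]))]
side vent_knob [(0.91, array([636.7, 207.5, 198.4]))]
side vent_pivot [(0.7, array([631.3, 121. , 192.4])), (0.67, array([511.3, 143.3, 160.5]))]
side preset_tip [(0.67, array([511.8, 146.3, 160.9]))]
side toggle_tip [(0.49, array([529.8, -45.6, 215.5]))]
side paint_pot [(0.8, array([657.8, -10.5, 153.5]))]
side mug []
side cat [(0.57, array([598.3, 375.1,  -4.5]))]
0.9 [ 3.06249972e+00  7.00385774e-01 -6.08195408e-05]
```

View pics/top0.png

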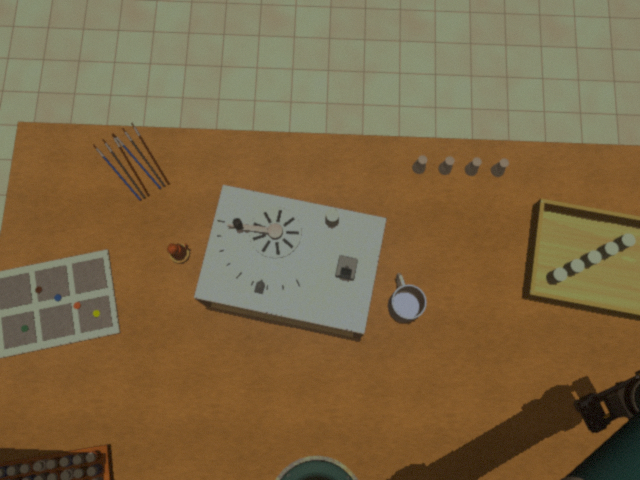

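View pics/side0.png

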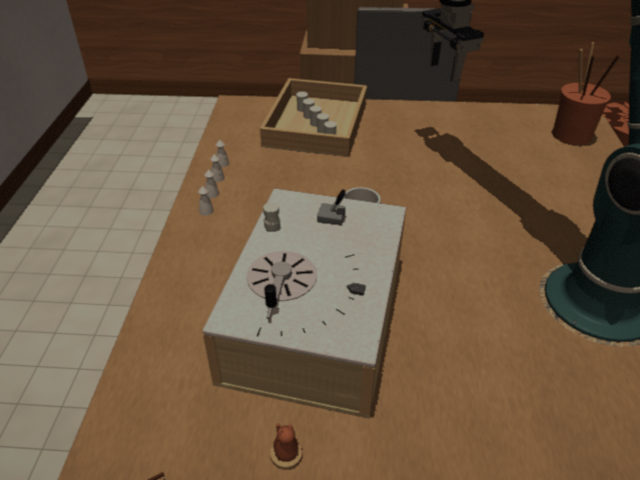

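Run:
```python
from h import *
P=np.array([[631.2,122.6]]);
# box yaw: fit from dryer origin/pivot/toggle in local coords
L=np.array([[50,50],[0-22.6,-130],[0,0]],float);W=np.array([[631.2,122.6],[528.3,-42],[570.3,80.9]])
w=np.array([1,1,.5])
best=min(np.linspace(-.45,.45,901),key=lambda a:sum(w*np.sum(((W-np.average(W,axis=0,weights=w))-((L-np.average(L,axis=0,weights=w))@np.array([[np.cos(a),np.sin(a)],[-np.sin(a),np.cos(a)]])))**2,1)))
a=best;R=np.array([[np.cos(a),-np.sin(a)],[np.sin(a),np.cos(a)]])
o=np.average(W,axis=0,weights=w)-R@np.average(L,axis=0,weights=w)
print(a,o,(o+L@R.T)-W)
for n,p in [("knob",(635.3,208.8)),("tip",(510.7,146.)),("pot",(658,-10))]:
    d=R.T@(np.array(p)-o); v=d-[50,50]; print(n,d,np.hypot(*v),np.arctan2(-v[0],v[1]))
```

```text
-0.173 [572.57202907  81.82896532] [[-0.76741477 -0.12431229]
 [-0.36859977 -0.34017037]
 [ 2.27202907  0.92896532]]
knob [ 39.93503421 135.87359945] 86.46142850337057 0.11667442789627948
tip [-71.99474726  52.56259165] 122.02165887480972 1.5497936614793877
pot [ 99.96005471 -75.75278575] 135.31359943258968 -2.7634265155076947
```

The top view shows the toggle at (346,268), knob at (238,225), hub at (275,231) and tab at (259,287). This agrees with the network points and the box fit, which gives a yaw of about -0.17. Next I go above the box for one close look.

```bash
cat >> h.py <<'E'
def down(phi): return np.pi*np.array([np.cos(phi/2),np.sin(phi/2),0])
E
python3 - <<'E'
from h import *
grip(0.0)
I=viewer.camera_info("wrist");o=robot.observe();print(-np.array(I["R"]).T@I["t"]-o["tcp_pos"])
for th in np.linspace(.1,1.6,6):
    for off in (0,-np.pi):
        u=-0.173+np.pi/2+th
        q=kin.ik([631+85*np.cos(u),122.5+85*np.sin(u),175],down(u+off)); print(round(th,2),off!=0,None if q is None else np.round(q,2))
robot.movep([530,60,430],down(-0.173))
snap("wrist","w1.png")
for n in ["dryer","vent_knob","vent_pivot","preset_tip","toggle_tip","paint_pot"]: print(n,world("wrist",n)[:2])
print(robot.observe()["t"])
E
```

```text
[ 63.71954651  30.48775554 169.50490211]
0.1 False [ 0.1   0.66 -0.7   1.55  0.46  1.11 -0.78]
0.1 True [ 0.38  0.99 -1.33  1.53  0.97  1.39  2.04]
0.4 False [ 0.13  0.62 -0.73  1.61  0.46  1.08 -0.5 ]
0.4 True [ 0.4   0.95 -1.33  1.6   0.94  1.36  2.32]
0.7 False [ 0.15  0.58 -0.74  1.68  0.44  1.05 -0.2 ]
0.7 True [-1.21  0.87  1.34  1.77 -0.89  1.27 -2.25]
1.0 False [ 0.21  0.56 -0.78  1.74  0.45  1.03  0.1 ]
1.0 True [-0.07  0.46 -0.39  1.76  0.2   0.97 -2.85]
1.3 False [ 0.28  0.53 -0.81  1.78  0.45  1.02  0.42]
1.3 True [ 0.    0.43 -0.43  1.8   0.22  0.95 -2.54]
1.6 False [ 0.33  0.52 -0.83  1.82  0.45  1.01  0.75]
1.6 True [ 0.12  0.43 -0.54  1.83  0.26  0.95 -2.24]
dryer [(0.67, array([572.1,  78.3,  -1.1]))]
vent_knob [(0.69, array([639. , 207.5, 195.2]))]
vent_pivot [(0.76, array([621., 121., 191.]))]
preset_tip [(0.79, array([511.3, 146.4, 160.1]))]
toggle_tip [(0.71, array([527.2, -38.9, 214.9]))]
paint_pot [(0.89, array([663. , -10.2, 146. ]))]
5.1667
```

View pics/w1.png

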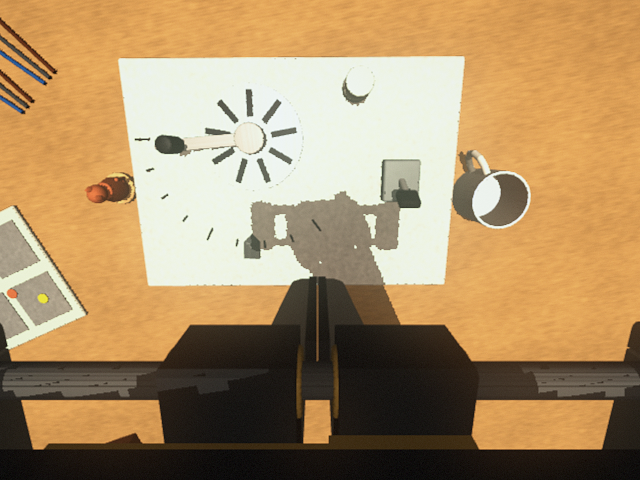

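The wrist view shows the hub top at about (250,138), knob top at about (165,145), tab tip at about (252,235) and roof corners at (120,58), (464,57), (445,285) and (148,285). The toggle leans to the front at (407,198). I'll compute the positions from these pixels.

```bash
cat >> h.py <<'E'
def px(cam,uv,z):
    I=viewer.camera_info(cam);R=np.array(I["R"]);c=-R.T@np.array(I["t"])
    d=R.T@np.linalg.inv(I["camera_matrix"])@[uv[0],uv[1],1]
    return (c+d*(z-c[2])/d[2])[:2]
E
python3 - <<'E'
from h import *
C=np.array([px("wrist",p,150) for p in [(120,58),(464,57),(445,285),(148,285)]])
o=C.mean(0); e=C[0]-C[1]+C[3]-C[2]; a=np.arctan2(-e[0],e[1]); print(np.round(C,1),o,a,[np.linalg.norm(C[i]-C[i-1]) for i in range(4)])
R=np.array([[np.cos(a),-np.sin(a)],[np.sin(a),np.cos(a)]])
print("piv",o+R@[50,50],"tog",o+R@[0,-130], o+R@[-22.6,-130])
piv=o+R@[50,50]
for n,p,z in [("hub",(250,138),168),("knobtop",(164,145),206),("tip",(252,235),158),("tabbase",(252,257),158)]:
    w=px("wrist",p,z);v=R.T@(w-piv);print(n,w,np.hypot(*v),np.arctan2(-v[0],v[1]))
E
```

```text
[[ 740.4  251.2]
 [ 673.5 -136.5]
 [ 399.3  -92.1]
 [ 468.1  300.1]] [570.31621579  80.68807421] -0.17218740763384563 [np.float64(276.6429093796209), np.float64(393.5107300691859), np.float64(277.75611200846936), np.float64(398.17128636660186)]
piv [628.14372363 121.38180022] tog [548.04229942 -47.38952981] [525.77650057 -43.51729511]
hub [627.82559437 120.91395957] 0.5657571059587783 2.7166068877437795
knobtop [634.15271435 205.86668423] 84.69830927932489 0.10118194046559208
tip [512.8000588  146.01764294] 117.94526596994743 1.5325590715909132
tabbase [484.35366477 152.36697163] 147.0906586940662 1.5307402572083146
```

```bash
python3 -c "
import cv2
i=cv2.imread('pics/w1.png')[100:270,130:310];cv2.imwrite('pics/w1c.png',cv2.resize(i,None,fx=3.5,fy=3.5,interpolation=2)[:600])"
```

```text
(no output)
```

View pics/w1c.png

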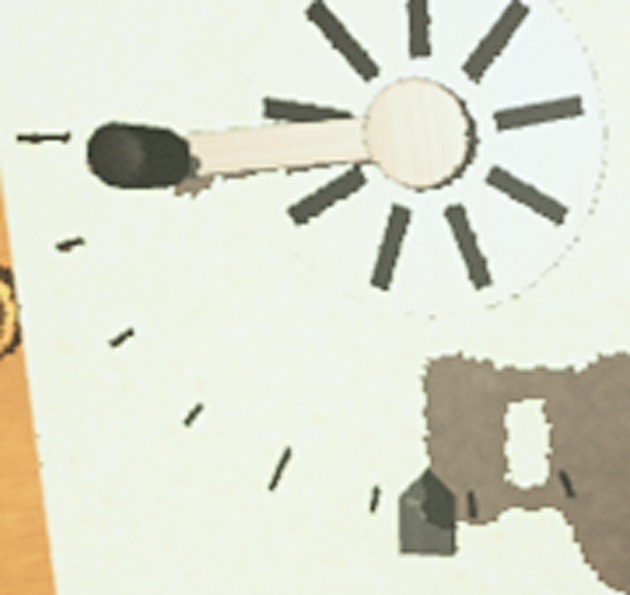

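The crop confirms the hub, knob and tab tip pixels: the lever is at about 0.10 rad and the tab at about 1.53. Next I push the toggle.

```bash
cat >> h.py <<'E'
a=-0.172; O=np.array([570.3,80.7]); R2=np.array([[np.cos(a),-np.sin(a)],[np.sin(a),np.cos(a)]]); PIV=np.array([628.,121.2])
def box(x,y,z): return [*(O+R2@[x,y]),150+z]
E
python3 - <<'E'
from h import *
robot.movep(box(-75,-130,110),down(a))
robot.servo_line(box(-75,-130,46),feed=150)
for x in (-35,-15,-4,4):
    robot.servo_line(box(x,-130,46),feed=60); print(x,np.round(robot.observe()["contact_force"],2))
robot.servo_line(box(-70,-130,46),feed=150)
robot.servo_line(box(-70,-80,180),feed=250)
snap("wrist","w2.png"); print(world("wrist","toggle_tip"),box(22.6,-130,65),robot.observe()["t"])
E
```

```text
-35 [-0.78  0.79 -0.46]
-15 [0.38 0.51 0.19]
-4 [ 0.96 -0.1   0.82]
4 [-12.03   1.24   8.13]
[(0.93, array([571. , -51. , 217.1]))] [np.float64(570.3166108867844), np.float64(-51.249837908496275), 215] 9.95
```

View pics/w2.png

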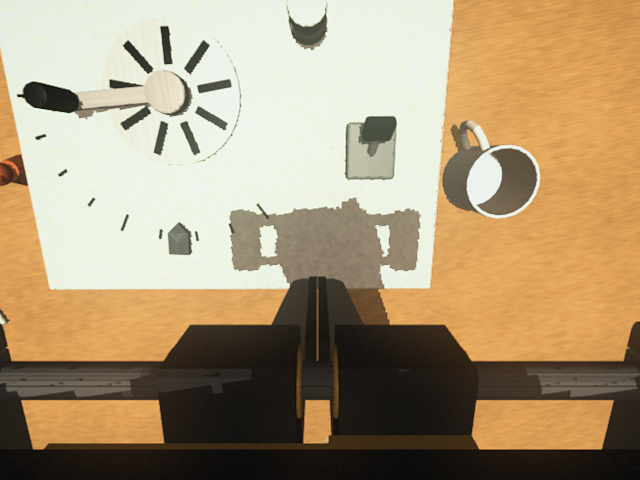

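The toggle now leans to the back: its tip is at pixel (380,128), within 2 mm of where it should rest. Next is the lever.

Run:
```python
from h import *
def kp(th,z=25):
    u=a+np.pi/2+th; return [*(PIV+85*np.array([np.cos(u),np.sin(u)])),150+z],down(u)
p,r=kp(.10,110); robot.movep(p,r)
grip(0.5)
robot.servo_line(kp(.10)[0],feed=150)
print("at",np.round(robot.observe()["contact_force"],1))
grip(0.0,15); o=robot.observe(); print(o["grip_width"]*92,o["grip_force"],np.round(o["contact_force"],1))
ths=np.linspace(.10,1.53,13)
for t in ths[1:]:
    p,r=kp(t); robot.servo_line(p,feed=60,rotation=r)
o=robot.observe(); print(np.round(o["contact_force"],1),np.round(o["tcp_pos"],1),np.round(p,1),o["grip_width"]*92)
grip(0.5); robot.servo_line(kp(1.53,110)[0],feed=200)
robot.movep(box(-60,20,260),down(a))
snap("wrist","w3.png")
for n in ["vent_knob","preset_tip","toggle_tip","paint_pot"]: print(n,world("wrist",n)[:1])
print(kp(1.53,45)[0],robot.observe()["t"])
im=cv2.imread("pics/w3.png");cv2.imwrite("pics/w3b.png",im[:330,:])
```

```text
at [-0.6 -0.1  0.5]
20.13311557077286 15.000600814819336 [ 1.6 -0.1  2.5]
[ 2.4 -0.6  5.2] [546.4 139.  175.6] [544.9 139.2 175. ] 19.531734031426645
vent_knob [(0.98, array([546.6, 138.1, 197.7]))]
preset_tip [(0.68, array([511. , 146.4, 156.8]))]
toggle_tip [(0.92, array([569.8, -50. , 213.8]))]
paint_pot [(0.71, array([665.5,  -9.2, 141.4]))]
[np.float64(544.917245579413), np.float64(139.15148790179867), 195] 20.5
```

View pics/w3.png

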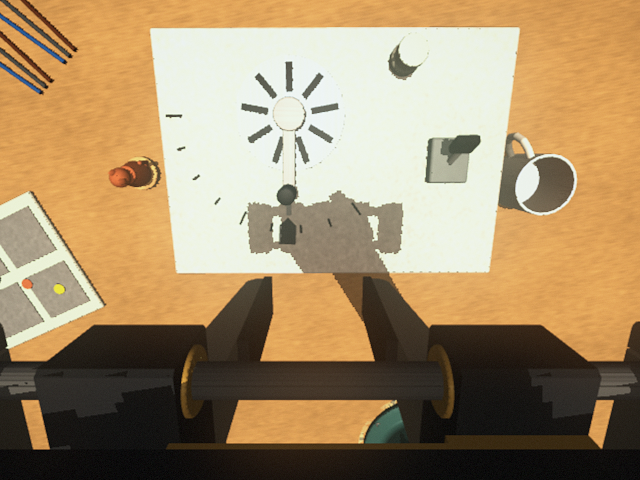

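The hub is at (289,113), knob at (287,195) and tab at (288,230), so they look lined up. I'll take one closer look at the nose.

Run:
```python
from h import *
robot.movep(box(-125,55,110),down(a))
im=snap("wrist","w4.png"); np.savez("w4.npz",**{k:np.array(v) for k,v in viewer.camera_info("wrist").items() if k in("camera_matrix","R","t")})
I=viewer.camera_info("wrist")
p=np.array(I["R"])@[*PIV,168]+I["t"]; p=np.array(I["camera_matrix"])@p; print("hub exp",p[:2]/p[2],robot.observe()["t"])
```

```text
hub exp [324.70231653 -12.67340932] 21.2583
```

View pics/w4.png

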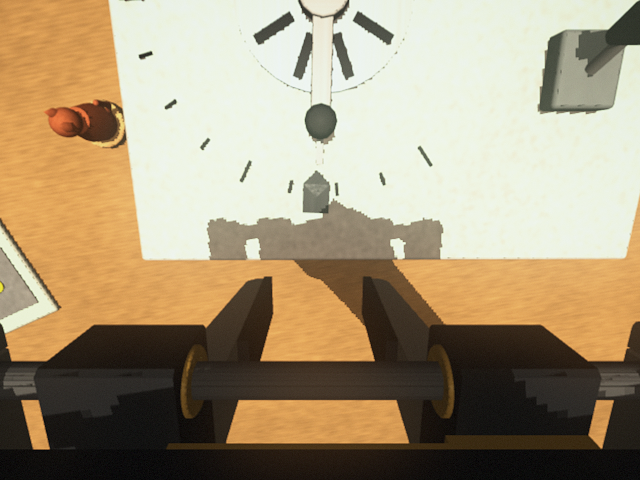

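```bash
python3 -c "
import cv2
i=cv2.imread('pics/w4.png')[85:220,265:375];cv2.imwrite('pics/w4c.png',cv2.resize(i,None,fx=4.4,fy=4.4,interpolation=2))"
```

```text
(no output)
```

View pics/w4c.png

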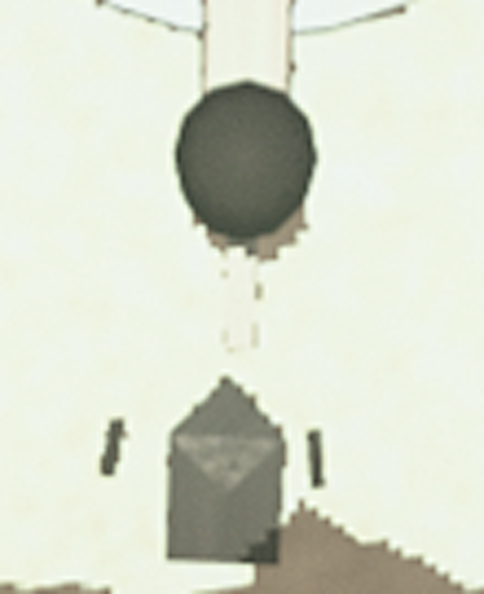

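The nose sits at (319.3,164.5), slightly to one side of the tab tip at (316.4,170.9). I'll turn that into an angle.

Run:
```python
from h import *
def ang(p,z,n):
    w=px("wrist",p,z); v=R2.T@(w-PIV); print(n,np.round(w,1),round(np.hypot(*v),1),round(np.arctan2(-v[0],v[1]),3))
ang((319.3,164.5),163,"nose"); ang((316.4,170.9),155,"tip"); ang((315.7,212.3),158,"base"); ang((320.9,120.5),206,"knob")
ang((265+248/4.4,85+30/4.4),166,"bar");
```

```text
nose [519.  143.6] 111.2 1.54
tip [514.5 146.6] 116.3 1.523
base [483.8 152.5] 147.5 1.529
knob [545.6 138.2] 84.2 1.539
bar [567.2 133.8] 62.1 1.538
```

The lever is about 0.012–0.017 rad past the tab. There is time to spare, so I'll regrasp for a small correction.

Run:
```python
from h import *
def kp(th,z=25):
    u=a+np.pi/2+th; return [*(PIV+85*np.array([np.cos(u),np.sin(u)])),150+z],down(u)
def ang(p,z): 
    v=R2.T@(px("wrist",p,z)-PIV); return round(np.arctan2(-v[0],v[1]),3)
p,r=kp(1.535,110); robot.movep(p,r)
robot.servo_line(kp(1.535)[0],feed=120)
grip(0.0,15)
p,r=kp(1.517); robot.servo_line(p,feed=20,rotation=r); robot.hold(.3)
grip(0.5); robot.servo_line(kp(1.517,110)[0],feed=200)
robot.movep(box(-125,55,110),down(a))
snap("wrist","w5.png")
for n in ["vent_knob","preset_tip","toggle_tip"]: print(n,world("wrist",n)[:1])
print(robot.observe()["t"])
i=cv2.imread('pics/w5.png')[85:220,265:375];cv2.imwrite('pics/w5c.png',cv2.resize(i,None,fx=4.4,fy=4.4,interpolation=2))
```

```text
vent_knob [(0.73, array([549. , 138.9, 196.1]))]
preset_tip [(0.79, array([508.9, 146.2, 160.3]))]
toggle_tip [(0.73, array([595.3, 380.8,   1.6]))]
29.3
```

View pics/w5c.png

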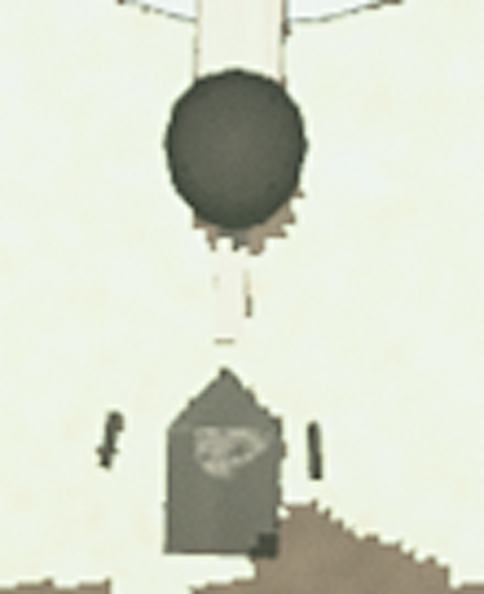

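The nose at crop (229,340) now points at the tab tip at (225,370), within about 0.5 mm. The gripper is clear, so I'm handing it in.

Run:
```python
from h import *
print(robot.job_done())
```

```text
the job is handed in; nothing more can be done
None
```

The fan toggle was flipped to on first, then the vent lever was swung until its nose pointed at the preset tab (within about 0.5 mm) and released, and the job was handed in at about 29 s; the preset tab, paint pot, mug and cat were not touched.

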